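Refit the washed slide gate of the filling hopper

ROBOT

A 6-joint arm with a two-finger parallel gripper is mounted at the origin on a cart in front of the work surface, level with it; the furniture and walls round the work are solid. World frame = base frame: x ahead of the robot, y to its left, z up, the work surface at z = 0. Lengths are in m, angles in rad, forces in N, time in s.
With the tool pointing down it reaches from about 0.35 to 0.975 m from the base axis. Payload 17.4 kg.
Tool frame: the origin (TCP) lies midway between the tips of the shut fingers; the grasp point (between the pads) lies 19 mm behind it; z points along the fingers, y is the line along which they close (so a half turn about z gives the same grasp; the last joint's range is limited). The gripper opens to 85 mm and grips with 20 to 120 N. Pads are 22 mm wide; open, the fingers measure 114 mm over their backs; the gripper's body (76 mm by 85 mm) begins 54 mm behind the grasp point. The pads swing forward as they close: fully open they stand 13 mm farther back than shut.
Start: joints at [-1.281, 0.116, 1.442, -0, 1.584, -0.038], TCP at [0.217, -0.639, 0.231] pointing down, gripper open.
Joint ranges: [-2.83, 2.83], [-0.83, 2.19], [0.07, 2.5], [-1.14, 4.28], [0.01, 3], [-2.97, 2.97]. Speed limits (rad/s): [1.89, 1.89, 2.22, 3.14, 3.14, 3.14].

INTERFACE

Orientations are given as a unit quaternion [x, y, z, w].
In Python, from plant import get_state, capture, sign_off, silhouettes gives the robot as it stands.
- The arm moves only by the tool move_arm, never from a script. Its argument "series" is a list of rows, each a list of 3 entries, a list of its own where there are three numbers: the shift along the tool's x, y, z in units of 40 mm (1.0 is 40 mm), then the turn, a rotation vector about the tool's x, y, z in units of 5 degrees (1.0 is 5 degrees), then the opening, from -1 (shut) to 1 (fully open), so that 0 is half open. A call has 1 to 10 rows; each row shifts and turns the commanded pose from where the row before left it, along the tool's axes as they then stand; what a row does not reach is not made up. A row lasts 1/10 s, in which the tool goes at most 50 mm and 8.59 degrees, less where a joint would pass 70% of its speed; a pose out of reach is approached as far as the arm can. A call is refused whole if a number of a shift passes 1 or a number of a turn 1, either way. A call with a gripper value outside its range is refused whole. The fingers move at their own pace and stop on an object; "squeeze" is the grip in N (left out, the last holds). Time passes only in rows, so rows that do not move let the fingers close. It gives the time, the measured TCP pose, the force, the opening and the grip force at its end, in the units of the state.
- get_state(): the state, without advancing time (a new reading comes with each control period).
- capture(name): name is "scene" or "top" or "wrist"; returns a dict with "image" (400x640x3 uint8, red, green, blue), "depth" (400x640 float32, m along the optical axis (not along the pixel's ray), 0 where there is no reading), "fov_y" (degrees; the focal length in pixels is half the picture's height over the tangent of half this angle, whatever the lens; pixels are square), "cx", "cy" (the principal point, pixels), "cam_to_world" (4x4, takes a point from camera to world coordinates). Camera axes: x right, y up, looking along -z (the intrinsics and any distortion apply to the point x, -y, -z); pixel columns grow to the right and rows downward; lengths in m; the calibration is good to about 2 mm. A picture is of the moment at which its call begins.
- sign_off(): hands the job in; it is judged then, once.
Trained networks look in the newest picture that a camera, given by its name, has taken for a name from the list of things; names that differ only in an ending like _2 or _b are one class to them, and where a whole thing is asked for, a point or a joint stands for the part that bears it (a point fixed in the world has none). Each returns a list of dicts, best first, with "confidence" (0 to 1); they miss things now and then, are a little off and sometimes report something else, mostly with a low value. They report only what shows in the picture. A call takes as long as a camera call.
- silhouettes(label, camera): "region" (400x640 bool, what is visible of it) and "pixel" ([row, column] in pixels, amid what is visible of it).
The state is a dict: "clock": time; "joint_positions": joint angles; "qd": joint speeds; "joint_efforts": joint torques, N m; "tool_pos": TCP position; "orientation": TCP orientation; "wrist_force": force on the tool from outside, world axes, zero at the start; "ft_torque": the same for the moment, N m; "grip_width": opening from 0.0 (shut) to 1.0 (fully open); "finger_force": force on a finger pad.
Only numpy, scipy, OpenCV 4.12 (cv2) and the standard library are available. Lean on these libraries where they do the work, as an engineer would, in place of code of your own. Each camera call takes 0.05 s, during which the arm holds its last target. There are 200 camera calls.

TASK

Refit the washed steel slide gate to the nut-filling hopper: lift it out of the grey wash basin, lay it flat on the hopper's two rails with its plain end in the mouth of the guide, and let go of it. Then push it by its turned-up end flange all the way in, past the drag of the wiper, until the sprung catch has clicked up behind the flange; let go and leave the gate shut. Do not disturb the can under the spout or the other things on the table.

Things in the scene. Friction and masses are not known exactly. Their poses are not given: they have to be found in the camera images.
- gate_mid (a point): Steel slide gate: flat blade 180 x 60 x 5 mm; turned-up flange at its tail, 90 mm wide, 35 mm high, 5 mm thick with a rolled top 9 mm thick. 0.36 to 0.59 kg. Point: centre of the blade and of its thickness; x to the plain nose (nose at +90 mm, flange's outer face at -90 mm), y across, z up. It balances about 16 mm towards the flange. It starts flat on two ribs in the basin.
- guide_mouth (a point): Hopper's gate guide, fixed, about 115 mm over the table. Point: middle of the guide's open mouth at the height of the rails' top; x points the way the gate goes in, z up. Two rails, 44 mm over all, run 145 mm out from the mouth (-x). Inside, cheeks 12 mm over the rails narrow from 76 to 64 mm over the first 60 mm, open above; then a roof and a sprung felt wiper (x 67 mm).
- catch (a joint): Sprung catch lever between the rails: 0 = up, its head 7 mm above the rails; about 0.09 rad = pressed level with the rails (2 N), as when the gate lies on it. It springs back to 0 when the gate's flange has passed it.
- catch_head (a point): Top of the catch head (15 mm wide), 37 mm in front of the mouth, midway between the rails. With the gate home its nose meets the end stop 150 mm inside the mouth, its centre is 60 mm inside, its flange's outer face 30 mm in front of the mouth and 3 mm beyond the catch. Pushing takes 10 to 20 N.
- basin: Grey wash basin, fixed, outside 216 x 160 mm, 48 mm high, walls 4 mm. Origin: centre of its underside; x along its length, z up. The gate lies lengthwise, nose to +x, its blade's underside 12 mm above the table on two ribs across (55 mm either side of the centre), its flange 4 to 11 mm from the -x wall and as high as the wall.
- hopper: Round steel funnel on a stand, fixed. Origin: on the table under the funnel's axis, 105 mm inside the guide's mouth; same axes as the guide. Funnel: 128 mm wide above 205 mm height, top at 265 mm; base plate 130 x 150 mm.
- spout_can: Nut can, 70 mm across, 45 mm high, in a card tray on the hopper's base under the spout. Origin: centre of its underside. Leave alone.
- spare_can: Nut can, 70 mm across, 45 mm high, standing on the table at the left. Origin: centre of its underside. Leave alone.
- nut_scoop: Steel scoop with black handle, 47 x 155 x 32 mm, on the table in front of the hopper. Origin: centre of its underside. Leave alone.
- dust_brush: Flat wooden brush, 36 x 188 x 12 mm, at the front edge of the table. Origin: centre of its underside. Leave alone.

How it is judged:
By the outcome, as a careful person would: the job done as asked, in the order asked, and still so for the second after the job is handed in, with the robot touching nothing.
It also fails if it takes over 58 s, if anything falls off the work surface, if the arm or the gripper's body presses on something with over 40 N, if the wrist force passes 120 N, or if a joint passes its speed limit or range.

## Working session

There is one attempt and no reset: what is moved stays moved. The work goes in short steps, Python scripts to look and compute and a tool call to move; the robot and the scene stay as the last step left them, time stands still between calls to the robot, and variables do not carry over. Pictures are saved under pics/ and viewed, at most 10 in all, crops included, and the job is handed in when it is done.

Besides the shell and the picture viewer there is one more tool, called after ">>>" as name(argument=value, ...), one argument or row to a line, values as JSON. move_arm: Moves the arm, as the interface text tells. Its arguments: {"type":"object","properties":{"series":{"type":"array"},"squeeze":{"type":"number"}},"required":["series"]}

```bash
ls; mkdir -p pics
cat > h.py <<'E'
import numpy as np, cv2
from plant import get_state, capture, sign_off, silhouettes
def pts(c,mask=None):
    d=c["depth"];H,W=d.shape;f=H/2/np.tan(np.radians(c["fov_y"])/2)
    r,k=np.mgrid[:H,:W];P=np.stack([(k-c["cx"])/f*d,-(r-c["cy"])/f*d,-d],-1)
    T=np.array(c["cam_to_world"]);P=P@T[:3,:3].T+T[:3,3];P[d<=0]=np.nan
    return P
def save(c,n): cv2.imwrite("pics/"+n,c["image"][:,:,::-1])
E
python3 - <<'E'
from h import *
print({k:(np.round(v,3).tolist() if not isinstance(v,(int,float)) else v) for k,v in get_state().items()})
a=[]
for n in("scene","top"):
    c=capture(n);P=pts(c);print(n,c["fov_y"],c["cx"],c["cy"],[k for k in c],np.round(c["cam_to_world"],3).tolist())
    np.savez(n,P=P,im=c["image"]);a.append(c["image"])
    for l in("gate_mid","catch","basin","hopper","spout_can","spare_can","nut_scoop","dust_brush"):
        for s in silhouettes(l,n)[:2]:
            Q=P[s["region"]];Q=Q[~np.isnan(Q[:,0])]
            print(l,round(s["confidence"],2),s["pixel"],s["region"].sum(),np.round(np.percentile(Q,[2,50,98],axis=0),3).tolist() if len(Q) else 0)
m=np.vstack(a);cv2.imwrite("pics/a.png",cv2.resize(m,(480,600),interpolation=cv2.INTER_AREA)[:,:,::-1])
cv2.imwrite("pics/top.png",a[1][:,:,::-1])
E
```

```text
pics
{'clock': 0.0, 'joint_positions': [-1.281, 0.117, 1.442, 0.0, 1.584, -0.038], 'qd': [0.001, 0.001, -0.0, -0.0, 0.001, 0.0], 'joint_efforts': [0.0, -73.198, -63.25, 0.0, 0.006, 0.0], 'tool_pos': [0.217, -0.639, 0.231], 'orientation': [0.987, 0.163, -0.0, -0.001], 'wrist_force': [-0.772, -0.182, -0.31], 'ft_torque': [0.024, 0.017, 0.0], 'finger_force': 0.0, 'grip_width': 1.0043708259004047}
scene 47.068240238857626 321.3179566222512 202.83251114288126 ['image', 'depth', 'fov_y', 'cx', 'cy', 'cam_to_world'] [[-0.821, 0.3, -0.486, -0.133], [-0.571, -0.431, 0.699, 0.738], [0.0, 0.851, 0.525, 0.725], [0.0, 0.0, 0.0, 1.0]]
gate_mid 0.83 [249.2, 284.0] 1013 [[0.391, -0.019, 0.007], [0.479, 0.028, 0.017], [0.565, 0.058, 0.046]]
catch 0.49 [174.2, 336.3] 123 [[0.475, -0.281, 0.099], [0.485, -0.222, 0.108], [0.5, -0.192, 0.122]]
basin 0.89 [237.2, 287.3] 3217 [[0.378, -0.056, 0.001], [0.468, -0.008, 0.022], [0.601, 0.109, 0.049]]
hopper 0.76 [148.1, 347.7] 3634 [[0.446, -0.439, 0.004], [0.494, -0.334, 0.137], [0.58, -0.132, 0.263]]
spout_can 0.67 [178.1, 354.8] 334 [[0.471, -0.399, 0.015],
[... 618 characters left out ...]
.386, -0.056, -0.002], [0.51, 0.05, 0.004], [0.603, 0.108, 0.049]]
hopper 0.74 [195.3, 366.8] 171 [[0.476, -0.271, -0.002], [0.491, -0.225, 0.105], [0.504, -0.196, 0.121]]
hopper 0.66 [184.8, 418.3] 4452 [[0.452, -0.439, -0.001], [0.512, -0.365, 0.143], [0.583, -0.145, 0.264]]
spare_can 0.71 [238.0, 217.2] 506 [[0.331, 0.182, 0.004], [0.363, 0.213, 0.042], [0.394, 0.249, 0.047]]
nut_scoop 0.85 [246.2, 419.1] 499 [[0.335, -0.481, -0.003], [0.355, -0.392, 0.002], [0.38, -0.345, 0.032]]
nut_scoop 0.48 [202.9, 283.8] 1052 [[0.397, -0.006, 0.011], [0.478, 0.024, 0.016], [0.567, 0.053, 0.045]]
dust_brush 0.8 [245.9, 364.1] 379 [[0.327, -0.284, 0.004], [0.349, -0.222, 0.009], [0.364, -0.12, 0.013]]
```

View pics/a.png

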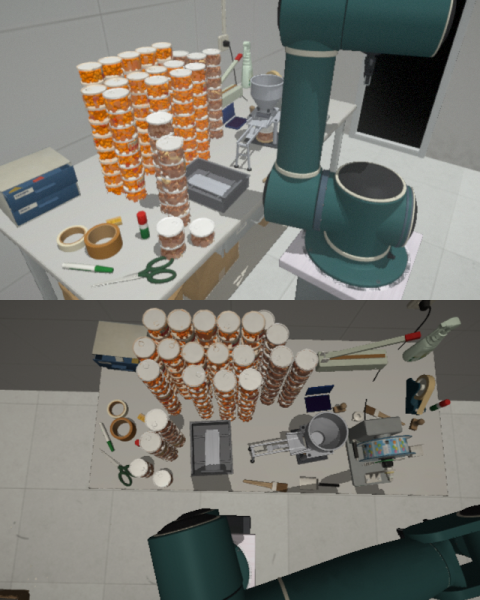

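View pics/top.png

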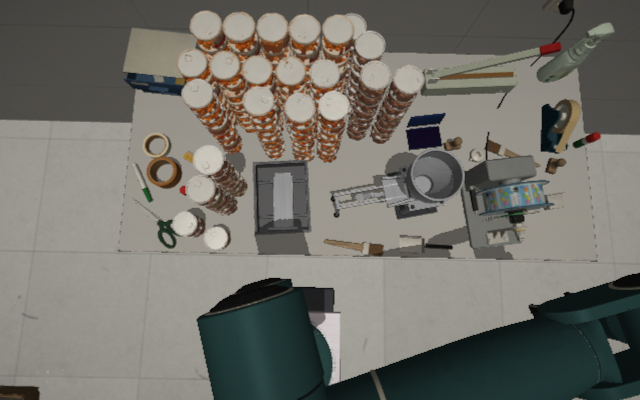

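Run:
```python
from h import *
big=[]
for n in("scene","top"):
    z=np.load(n+".npz");P=z["P"];Z=P[...,2]
    Q=P.reshape(-1,3)
    def box(x0,x1,y0,y1,z0,z1):
        m=(Q[:,0]>x0)&(Q[:,0]<x1)&(Q[:,1]>y0)&(Q[:,1]<y1)&(Q[:,2]>z0)&(Q[:,2]<z1);return Q[m]
    r=box(.44,.62,-.5,-.25,.255,.275)
    # circle
    A=np.c_[2*r[:,:2],np.ones(len(r))];s=np.linalg.lstsq(A,(r[:,:2]**2).sum(1),rcond=None)[0]
    print(n,"funnel",len(r),s[:2],np.sqrt(s[2]+s[0]**2+s[1]**2),r[:,:2].min(0),r[:,:2].max(0))
    g=box(.42,.56,-.29,-.1,.09,.14)
    for y in np.arange(-.29,-.1,.015):
        k=g[(g[:,1]>=y)&(g[:,1]<y+.015)]
        if len(k): print(round(y+.0075,4),len(k),np.round([k[:,0].min(),k[:,0].mean(),k[:,0].max(),k[:,2].min(),np.median(k[:,2]),k[:,2].max()],3))
    w=box(.33,.65,-.1,.15,.043,.053);rect=cv2.minAreaRect(w[:,:2].astype(np.float32));print("rim",rect)
    b=box(.385,.59,-.03,.08,.011,.024);print("blade",cv2.minAreaRect(b[:,:2].astype(np.float32)),np.median(b,0))
    for x in np.arange(.37,.62,.01):
        k=box(x,x+.01,-.04,.085,.008,.053)
        if len(k): print(round(x,3),np.round(np.percentile(k[:,1],[3,97]),3),np.round(np.percentile(k[:,2],[5,50,95]),3),end=';')
    print()
im=np.load("top.npz")["im"];a=cv2.resize(im[150:270,240:480],None,fx=3.3,fy=3.3,interpolation=cv2.INTER_CUBIC)
cv2.imwrite("pics/crop.png",a[:,:,::-1])
```

```text
scene funnel 289 [ 0.51799572 -0.37428166] 0.06347296130421323 [ 0.45118531 -0.44268542] [ 0.58322651 -0.30596071]
-0.2825 98 [0.455 0.496 0.542 0.1   0.115 0.128]
-0.2675 69 [0.472 0.512 0.541 0.098 0.114 0.127]
-0.2525 23 [0.469 0.492 0.517 0.099 0.113 0.116]
-0.2375 52 [0.468 0.488 0.513 0.099 0.114 0.123]
-0.2225 49 [0.465 0.486 0.508 0.104 0.114 0.122]
-0.2075 56 [0.461 0.484 0.506 0.101 0.108 0.116]
-0.1925 38 [0.457 0.48  0.503 0.098 0.108 0.115]
-0.1775 21 [0.454 0.476 0.5   0.105 0.113 0.116]
-0.1625 27 [0.451 0.476 0.496 0.106 0.113 0.116]
-0.1475 39 [0.447 0.465 0.495 0.091 0.108 0.117]
-0.1325 72 [0.446 0.473 0.491 0.09  0.104 0.117]
-0.1175 1 [0.488 0.488 0.488 0.11  0.11  0.11 ]
rim ((0.5060473084449768, 0.0036095604300498962), (0.25433802604675293, 0.2202029824256897), 3.6992483139038086)
blade ((0.4796820878982544, 0.02128993533551693), (0.09861382842063904, 0.1890771985054016), 89.96588897705078) [0.48811888 0.02749309 0.0164166 ]
0.37 [0.025 0.084] [0.012 0.042 0.05 ];0.38 [-0.036  0.075] [0.01  0.029 0.049];0.39 [-0.02   0.064] [0.04  0.045 0.048];0.4 [-0.024  0.05
[... 2070 characters left out ...]
0.019];0.44 [-0.033  0.048] [0.01  0.015 0.019];0.45 [-0.009  0.05 ] [0.012 0.015 0.018];0.46 [-0.007  0.05 ] [0.011 0.015 0.019];0.47 [-0.006  0.05 ] [0.012 0.016 0.019];0.48 [-0.005  0.051] [0.012 0.015 0.019];0.49 [-0.005  0.051] [0.012 0.015 0.019];0.5 [-0.005  0.052] [0.011 0.015 0.019];0.51 [-0.002  0.052] [0.012 0.016 0.019];0.52 [-0.004  0.052] [0.012 0.015 0.018];0.53 [-0.004  0.053] [0.012 0.015 0.018];0.54 [-0.011  0.08 ] [0.009 0.015 0.019];0.55 [-0.037  0.053] [0.009 0.015 0.018];0.56 [-0.003  0.051] [0.012 0.016 0.019];0.57 [0.004 0.048] [0.01  0.015 0.019];0.59 [-0.     0.083] [0.011 0.033 0.048];0.6 [-0.037  0.061] [0.012 0.045 0.049];0.61 [-0.027 -0.013] [0.041 0.045 0.053];
```

View pics/crop.png

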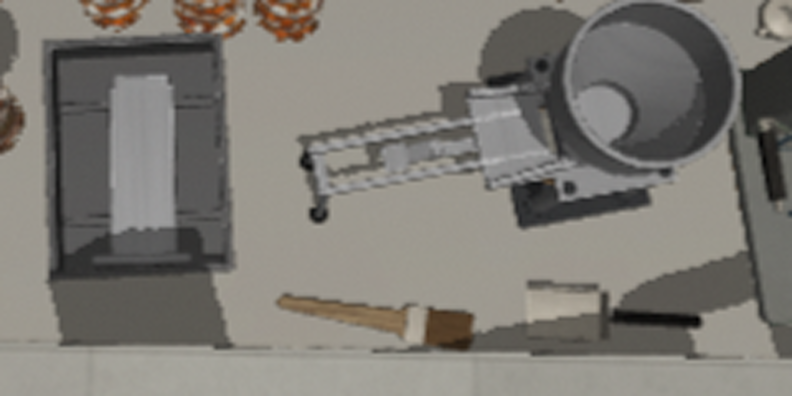

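The top view crop shows the gate in the basin, with its flange near the robot (crop about 140,260) and its nose away from it. The rails run from (310,160) to the mouth at about (480,130), with the catch near (395,155). I'll move towards the rails for a wrist look, then on to the basin.

>>> move_arm(
  series=[
    [[0.69,-0.85,0],[0,0,0],1],
    [[0.69,-0.85,0],[0,0,0],1],
    [[0.69,-0.85,0],[0,0,0],1],
    [[0.69,-0.85,0],[0,0,0],1],
    [[0.69,-0.85,0],[0,0,0],1],
    [[0.69,-0.85,0],[0,0,0],1],
    [[0.69,-0.85,0],[0,0,0],1],
    [[0.69,-0.85,0],[0,0,0],1],
    [[0.69,-0.85,0],[0,0,0],1],
    [[0.69,-0.85,-0.3],[0,0,0],1],
  ],
  squeeze=60,
)

```text
clock: 1.9
tool_pos: [0.3689, -0.2264, 0.2424]
orientation: [0.987, 0.163, -0.0, -0.0]
wrist_force: [0.3, 0.1, 0.4]
grip_width: 1.002
finger_force: 0.0
```

Run:
```python
from h import *
c=capture("wrist");np.savez("w1",P=pts(c),im=c["image"]);save(c,"w1.png");s=get_state();print(s["clock"],s["tool_pos"],s["joint_positions"],np.round(c["cam_to_world"],3))
```

```text
1.95 [ 0.3710936  -0.2223517   0.24555685] [-0.60018918 -0.4357672   1.90659073  0.00208849  1.6689181   0.6406071 ] [[ 0.321  0.909  0.266  0.436]
 [-0.947  0.308  0.09  -0.203]
 [ 0.    -0.281  0.96   0.384]
 [ 0.     0.     0.     1.   ]]
```

>>> move_arm(
  series=[
    [[0.69,-0.85,0],[0,0,0],1],
    [[0.69,-0.85,0],[0,0,0],1],
    [[0.69,-0.85,0],[0,0,0],1],
    [[0.69,-0.85,0],[0,0,0],1],
    [[0.69,-0.85,0],[0,0,0],1],
    [[0.69,-0.85,0],[0,0,0],1],
    [[0,0,0.3],[0,0,0.84],1],
    [[0,0,0],[0,0,0.84],1],
    [[0,0,0],[0,0,0.84],1],
    [[0,0,0],[0,0,0.84],1],
  ],
)

```text
clock: 2.95
tool_pos: [0.4603, 0.0183, 0.2313]
orientation: [1.0, 0.016, 0.0, -0.0]
wrist_force: [-0.3, 0.3, 0.1]
grip_width: 0.999
finger_force: 0.0
```

Run:
```python
from h import *
c=capture("wrist");np.savez("w2",P=pts(c),im=c["image"]);s=get_state();print(s["clock"],s["tool_pos"],s["orientation"],s["joint_positions"],np.round(c["cam_to_world"],3))
S=silhouettes("gate_mid","wrist")
a=np.load("w1.npz")["im"];m=np.vstack([a,c["image"]]);cv2.imwrite("pics/w.png",cv2.resize(m,(480,600),interpolation=cv2.INTER_AREA)[:,:,::-1])
P=pts(c)
for t in S[:2]:
    Q=P[t["region"]];print(t["confidence"],t["pixel"],t["region"].sum(),np.nanpercentile(Q,[2,50,98],axis=0).round(4).tolist())
```

```text
3.0 [0.46027199 0.01821131 0.23141882] [9.99907252e-01 1.36188086e-02 1.22633658e-04 1.58924072e-05] [-1.58257743e-02 -3.64970731e-01  1.87872352e+00 -2.45898349e-05
  1.62759376e+00  1.52773069e+00] [[ 0.031  0.96   0.28   0.531]
 [-1.     0.029  0.01   0.021]
 [ 0.001 -0.28   0.96   0.373]
 [ 0.     0.     0.     1.   ]]
0.62 [152.2, 317.5] 7345 [[0.3978, -0.0098, 0.0144], [0.4839, 0.0244, 0.0161], [0.5711, 0.056, 0.0456]]
```

View pics/w.png

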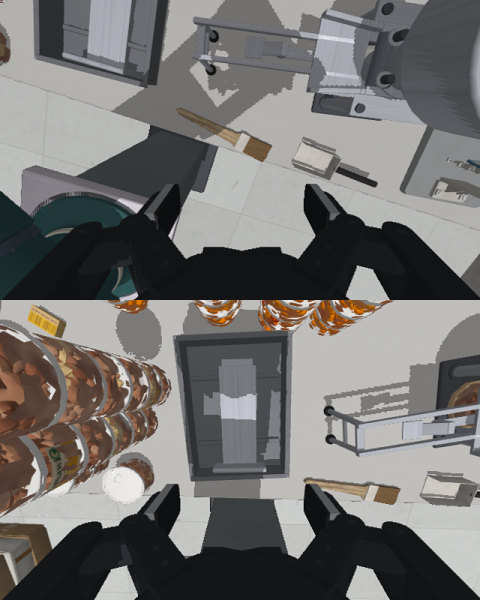

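The upper picture shows the rails at (205-310, 30-65) with the catch at about (265,45), and the mouth at x≈315. The lower one shows the gate in the basin, flange at (240,468) and nose at (235,360). Next I'll fit both.

Run:
```python
from h import *
c=capture("wrist");P=pts(c);t=silhouettes("gate_mid","wrist")[0];M=cv2.morphologyEx(t["region"].astype(np.uint8),cv2.MORPH_OPEN,np.ones((3,3)))>0
Q=P[M];b=Q[(Q[:,2]>.010)&(Q[:,2]<.021)]
xs=[];L=[];R=[]
for x in np.arange(.415,.565,.006):
    k=b[(b[:,0]>=x)&(b[:,0]<x+.006)]
    if len(k)>20: xs.append(x+.003);L.append(k[:,1].max());R.append(k[:,1].min())
L=np.array(L);R=np.array(R);print(np.round(L,4),np.round(R,4),"w",np.median(L-R))
p=np.polyfit(xs,(L+R)/2,1);print("yaw",np.degrees(np.arctan(p[0])),"y at .46,.48",np.polyval(p,[.46,.48]))
print("nose x",np.percentile(b[:,0],[99,99.8]),"flange", [np.round(np.percentile(Q[Q[:,2]>.040][:,i],[1,50,99]),4).tolist() for i in range(3)])
# basin floor depth
k=P.reshape(-1,3);k=k[(k[:,0]>.44)&(k[:,0]<.52)&(k[:,1]>.065)&(k[:,1]<.08)&(k[:,2]<.03)];print("floor",np.median(k[:,2]))
for n in("w1","w2"):
    Q=np.load(n+".npz")["P"].reshape(-1,3)
    u=np.array([.213,-.977]);v=np.array([.977,.213]);o=np.array([.497,-.272])
    g=Q[(Q[:,2]>.109)&(Q[:,2]<.119)];s=(g[:,:2]-o)@u;w=(g[:,:2]-o)@v;ok=(s>-.16)&(s<0)&(abs(w)<.035);s=s[ok];w=w[ok];z=g[ok,2]
    print(n,"rail end s",np.percentile(s,[.5,1,2]),"z",np.median(z))
    c1=[];m=[]
    for a in np.arange(-.14,-.01,.01):
        j=(s>=a)&(s<a+.01)
        if j.sum()>10 and w[j].max()-w[j].min()>.038: c1.append((a+.005,w[j].max(),w[j].min()))
    c1=np.array(c1);print(np.round(c1,4).tolist());
    if len(c1)>2:
        p=np.polyfit(c1[:,0],(c1[:,1]+c1[:,2])/2,1);print(p, "dyaw deg",np.degrees(np.arctan(p[0])))
    # cheeks: pts z .12-.13
    g=Q[(Q[:,2]>.121)&(Q[:,2]<.13)];s=(g[:,:2]-o)@u;w=(g[:,:2]-o)@v;ok=(s>-.03)&(s<.07)&(abs(w)<.06);print("cheek s",np.percentile(s[ok],[1,3,50]) if ok.sum()>5 else 0,np.percentile(w[ok],[1,99]) if ok.sum()>5 else 0)
    g=Q[(Q[:,2]>.255)&(Q[:,2]<.275)&(Q[:,1]<-.25)&(Q[:,0]>.43)]
    print("funnel pts",len(g))
```

```text
[0.0505 0.0506 0.0505 0.0524 0.052  0.052  0.052  0.052  0.0535 0.0535
 0.0536 0.0536 0.0548 0.0549 0.0549 0.0549 0.055  0.0562 0.0563 0.0562
 0.0563 0.0591 0.0592 0.0575 0.0575] [-0.0086 -0.0084 -0.008  -0.0091 -0.0104 -0.0071 -0.0068 -0.0065 -0.0062
 -0.0059 -0.0056 -0.0053 -0.0049 -0.0047 -0.0044 -0.0041 -0.0038 -0.0035
 -0.0032 -0.0028 -0.0026 -0.0023 -0.0033 -0.0032 -0.0013] w 0.059174872060316505
yaw 3.0519918128025485 y at .46,.48 [0.02293898 0.02400533]
nose x [0.57331066 0.57549611] flange [[0.3924, 0.3993, 0.4043], [-0.0237, 0.0202, 0.0641], [0.0406, 0.0449, 0.0469]]
floor 0.002915574705040558
w1 rail end s [-0.14258474 -0.14163497 -0.14009165] z 0.11388204272999539
[[-0.135, 0.0264, -0.0178], [-0.125, 0.0261, -0.0178], [-0.115, 0.0259, -0.0179], [-0.105, 0.0259, -0.018], [-0.095, 0.0262, -0.0181], [-0.085, 0.0257, -0.0183], [-0.075, 0.0259, -0.0184], [-0.065, 0.0256, -0.0185], [-0.055, 0.0257, -0.0186], [-0.045, 0.0253, -0.0187], [-0.035, 0.0254, -0.0188], [-0.025, 0.0254, -0.0191], [-0.015, 0.0252, -0.019]]
[-0.01015024  0.00292149] dyaw deg -0.5815461794096736
cheek s [0.00146711 0.00296309 0.04416506] [-0.03964739  0.04496297]
funnel pts 2200
w2 rail end s [-0.14389618 -0.14345479 -0.14188771] z 0.11398309696088085
[[-0.135, 0.0265, -0.0177], [-0.125, 0.0264, -0.0175], [-0.115, 0.0262, -0.0178], [-0.105, 0.026, -0.0181], [-0.095, 0.0259, -0.0184], [-0.085, 0.0259, -0.0182], [-0.075, 0.0258, -0.0186], [-0.065, 0.0258, -0.0184], [-0.055, 0.0256, -0.0186], [-0.045, 0.0256, -0.0185], [-0.035, 0.0252, -0.0189], [-0.025, 0.0252, -0.0189], [-0.015, 0.0251, -0.0197]]
[-0.01239544  0.00276822] dyaw deg -0.7101700707113305
cheek s [-0.0005043  -0.00049861  0.00026891] [-0.04060394 -0.03526996]
funnel pts 0
```

>>> move_arm(
  series=[
    [[0.21,-0.13,0.9],[0,0,-0.3],1],
    [[0,0,1],[0,0,0],1],
    [[0,0,1],[0,0,0],1],
    [[0,0,1],[0,0,0],1],
    [[0,0,0.9],[0,0,0],1],
    [[0,0,0.5],[0,0,0],1],
    [[0,0,0.3],[0,0,0],1],
    [[0,0,0.15],[0,0,0],1],
    [[0,0,0],[0,0,0],1],
    [[0,0,0],[0,0,0],1],
  ],
)

```text
clock: 4.15
tool_pos: [0.4691, 0.0236, 0.0024]
orientation: [1.0, 0.031, 0.001, 0.0]
wrist_force: [1.1, -0.0, 0.3]
grip_width: 1.003
finger_force: 0.0
```

>>> move_arm(
  series=[
    [[0,0,0],[0,0,0],0.0],
    [[0,0,0],[0,0,0],-0.2],
    [[0,0,0],[0,0,0],-0.2],
    [[0,0,0],[0,0,0],-0.2],
    [[0,0,0],[0,0,0],-0.2],
    [[0,0,0],[0,0,0],-0.2],
  ],
  squeeze=70,
)

```text
clock: 4.75
tool_pos: [0.469, 0.0237, 0.0027]
orientation: [1.0, 0.03, 0.001, 0.0]
wrist_force: [-6.0, -0.1, 13.6]
grip_width: 0.674
finger_force: 72.3
```

>>> move_arm(
  series=[
    [[0,0,-0.1],[0,0,0],-0.2],
    [[0,0,-0.2],[0,0,0],-0.2],
    [[0,0,-0.3],[0,0,0],-0.2],
    [[0,0,-0.4],[0,0,0],-0.2],
    [[0,0,0],[0,0,0],-0.2],
  ],
)

```text
clock: 5.25
tool_pos: [0.4697, 0.0236, 0.0439]
orientation: [1.0, 0.03, 0.002, 0.0]
wrist_force: [-0.5, -0.0, -5.1]
grip_width: 0.673
finger_force: 75.7
```

Run:
```python
from h import *
s=get_state();print(s["clock"],s["tool_pos"],s["wrist_force"],s["ft_torque"],s["grip_width"],s["finger_force"])
c=capture("wrist");P=pts(c)
for t in silhouettes("gate_mid","wrist")[:1]:
    Q=P[t["region"]];Q=Q[~np.isnan(Q[:,0])];print(t["confidence"],len(Q))
    for x in np.arange(.39,.6,.015):
        k=Q[(Q[:,0]>=x)&(Q[:,0]<x+.015)]
        if len(k)>5: print(round(x+.0075,3),len(k),np.round(np.percentile(k[:,2],[5,50,95]),4),np.round(np.percentile(k[:,1],[1,99]),4))
save(c,"w3.png")
```

```text
5.25 [0.46966324 0.02364144 0.043932  ] [-0.50485555 -0.04765288 -5.0641629 ] [ 0.01063891 -0.00475309 -0.02164675] 0.6731606056539855 75.65599322319031
0.78 37598
0.398 14 [0.0022 0.0029 0.0064] [-0.0234  0.062 ]
0.428 1286 [0.0561 0.0569 0.0577] [-0.0074  0.0508]
0.443 2598 [0.0561 0.057  0.0578] [-0.007   0.0514]
0.458 2796 [0.0561 0.057  0.0579] [-0.006   0.0514]
0.473 3022 [0.0561 0.0571 0.058 ] [-0.0046  0.052 ]
0.488 3395 [0.0561 0.0571 0.058 ] [-0.0046  0.054 ]
0.503 3713 [0.0561 0.0571 0.0581] [-0.0039  0.0547]
0.518 4104 [0.0561 0.0571 0.0582] [-0.0031  0.0556]
0.533 4535 [0.0561 0.0572 0.0582] [-0.0022  0.0566]
0.548 5025 [0.0562 0.0572 0.0583] [-0.0015  0.0572]
0.563 5294 [0.0562 0.0573 0.0584] [-0.0007  0.0573]
0.578 1801 [0.056  0.0572 0.0583] [-0.0084  0.0533]
0.593 14 [0.0022 0.003  0.0034] [0.0363 0.0564]
```

View pics/w3.png

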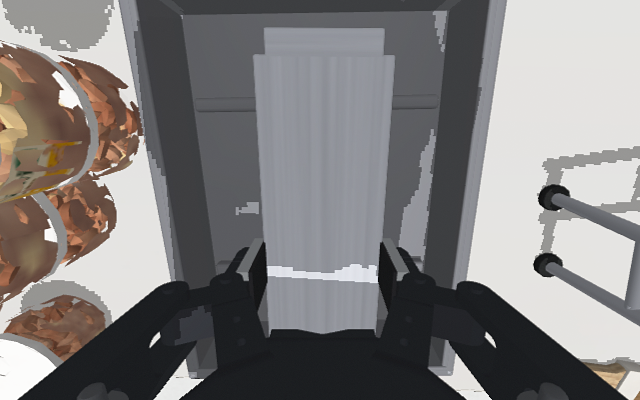

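The gate is held level; in the picture the blade runs from (325,40) to (325,330) between the pads. Now I'll lift it, carry it to the right and turn it.

>>> move_arm(
  series=[
    [[0,0,-0.7],[0,0,0],-0.2],
    [[0,0,-1],[0,0,0],-0.2],
    [[0,0,-1],[0,0,0],-0.2],
    [[0,0.3,-0.8],[0,0,0],-0.2],
    [[0,0.8,0],[0,0,0],-0.2],
    [[0,0.9,0],[0,0,0],-0.2],
    [[0,0.9,0],[0,0,0],-0.2],
    [[0,0.6,0],[0,0,0.5],-0.2],
    [[0,0.3,0],[0,0,0.9],-0.2],
    [[0,0,0],[0,0,1],-0.2],
  ],
)

```text
clock: 6.35
tool_pos: [0.4768, -0.1296, 0.1801]
orientation: [0.997, -0.077, -0.001, -0.0]
wrist_force: [0.3, -0.1, -4.1]
grip_width: 0.675
finger_force: 77.4
```

>>> move_arm(
  series=[
    [[0,0,0],[0,0,1],-0.2],
    [[0,0,0],[0,0,1],-0.2],
    [[0,0,0],[0,0,1],-0.2],
    [[0,0,0],[0,0,1],-0.2],
    [[0,0,0],[0,0,1],-0.2],
    [[0,0,0],[0,0,1],-0.2],
    [[0,0,0],[0,0,1],-0.2],
    [[0,0,0],[0,0,1],-0.2],
    [[0,0,0],[0,0,1],-0.2],
    [[0,0,0],[0,0,1],-0.2],
  ],
)

```text
clock: 7.35
tool_pos: [0.4769, -0.128, 0.1803]
orientation: [0.872, -0.49, -0.001, 0.0]
wrist_force: [0.1, -0.4, -4.8]
grip_width: 0.677
finger_force: 77.4
```

>>> move_arm(
  series=[
    [[0,0,0],[0,0,1],-0.2],
    [[0,0,0],[0,0,1],-0.2],
    [[0,0,0],[0,0,1],-0.2],
    [[0,0,0],[0,0,0.84],-0.2],
    [[0,0,0],[0,0,0],-0.2],
    [[0,0,0],[0,0,0],-0.2],
  ],
)

```text
clock: 7.95
tool_pos: [0.477, -0.128, 0.1807]
orientation: [0.779, -0.627, -0.0, 0.0]
wrist_force: [0.2, 0.0, -5.5]
grip_width: 0.676
finger_force: 77.4
```

```bash
cat >> h.py <<'E'
def fit(Pm):
    "gate blade points -> centre line yaw, lateral offset etc in guide frame"
E
python3 - <<'E'
from h import *
s=get_state();q=s["orientation"];print(s["clock"],s["tool_pos"],q,s["wrist_force"],s["grip_width"],s["joint_positions"])
from scipy.spatial.transform import Rotation as R
M=R.from_quat(q).as_matrix();print(M.round(4).tolist(),"yaw",np.degrees(np.arctan2(M[1,0],M[0,0])))
c=capture("wrist");P=pts(c);np.savez("w4",P=P,im=c["image"])
t=silhouettes("gate_mid","wrist")[0];Q=P[t["region"]];Q=Q[~np.isnan(Q[:,0])]
zb=np.median(Q[:,2]);Q=Q[abs(Q[:,2]-zb)<.01]
L=(Q-s["tool_pos"])@M   # tool frame
print("blade top z",zb,"nose tool x",np.percentile(L[:,0],[99,99.9]))
rows=[]
for x in np.arange(-.02,.11,.01):
    k=L[(L[:,0]>=x)&(L[:,0]<x+.01)]
    if len(k)>30: rows.append((x+.005,k[:,1].min(),k[:,1].max(),np.median(k[:,2])))
print(np.round(rows,4).tolist())
# guide in the same picture, relative to measured mouth
u=np.array([.202,-.9794]);v=np.array([.9794,.202]);o=np.array([.4999,-.2724])
G=P.reshape(-1,3);g=G[(G[:,2]>.109)&(G[:,2]<.119)];a=(g[:,:2]-o)@u;w=(g[:,:2]-o)@v;ok=(a>-.16)&(a<.01)&(abs(w)<.03)
print("rails",ok.sum())
for x in np.arange(-.15,.0,.015):
    j=ok&(a>=x)&(a<x+.015)
    if j.sum()>10: print(round(x+.007,3),np.round([w[j].min(),w[j].max()],4),end=' ')
E
```

```text
7.95 [ 0.47701249 -0.12804291  0.18066697] [ 7.79417869e-01 -6.26504249e-01 -4.27822350e-04  1.67692430e-04] [ 0.15971204  0.02022628 -5.46200803] 0.6755211696985413 [-3.13892284e-01 -2.69285730e-01  1.88694017e+00 -9.56304476e-06
  1.52485719e+00  2.61102466e+00]
[[0.215, -0.9766, -0.0009], [-0.9766, -0.215, 0.0003], [-0.0005, 0.0008, -1.0]] yaw -77.58538151847095
blade top z 0.19366882550835698 nose tool x [0.10493134 0.10612593]
[[-0.015, -0.0289, 0.0302, -0.013], [-0.005, -0.028, 0.0293, -0.013], [0.005, -0.028, 0.0291, -0.013], [0.015, -0.0297, 0.03, -0.013], [0.025, -0.0294, 0.0304, -0.013], [0.035, -0.0292, 0.0306, -0.013], [0.045, -0.0293, 0.0306, -0.013], [0.055, -0.0291, 0.0305, -0.013], [0.065, -0.0292, 0.0309, -0.013], [0.075, -0.0286, 0.0308, -0.013], [0.085, -0.0287, 0.0311, -0.013], [0.095, -0.0291, 0.0312, -0.013], [0.105, -0.0238, 0.0257, -0.013]]
rails 521
-0.023 [-0.0216  0.0213] -0.008 [-0.0223  0.0213]
```

>>> move_arm(
  series=[
    [[0.5,0.05,0],[0,0,0.07],-0.2],
    [[0.7,0.07,0.2],[0,0,0],-0.2],
    [[0.42,0.05,0.5],[0,0,0],-0.2],
    [[0,0,0.5],[0,0,0],-0.2],
    [[0,0,0.3],[0,0,0],-0.2],
    [[0,0,0.1],[0,0,0],-0.2],
    [[0,0,0],[0,0,0],-0.2],
  ],
)

```text
clock: 8.75
tool_pos: [0.4841, -0.1926, 0.1173]
orientation: [0.777, -0.629, -0.0, 0.0]
wrist_force: [-0.0, 0.3, -4.4]
grip_width: 0.671
finger_force: 77.4
```

Run:
```python
from h import *
s=get_state();print(s["clock"],s["tool_pos"],s["orientation"],s["wrist_force"])
u=np.array([.202,-.9794]);v=np.array([.9794,.202]);o=np.array([.4999,-.2724])
d=s["tool_pos"][:2]-o;print("TCP s,w",d@u,d@v)
c=capture("wrist");P=pts(c);save(c,"w5.png")
t=silhouettes("gate_mid","wrist")[0];Q=P[t["region"]];Q=Q[~np.isnan(Q[:,0])];zb=np.median(Q[:,2]);Q=Q[abs(Q[:,2]-zb)<.006]
a=(Q[:,:2]-o)@u;w=(Q[:,:2]-o)@v
print(zb,"nose s",np.percentile(a,[99,99.8]))
for x in np.arange(-.1,.03,.015):
    j=(a>=x)&(a<x+.015)
    if j.sum()>30: print(round(x+.0075,3),np.round([w[j].min(),w[j].max()],4),end=' ')
G=P.reshape(-1,3);g=G[(G[:,2]>.121)&(G[:,2]<.131)];a=(g[:,:2]-o)@u;w=(g[:,:2]-o)@v;ok=(a>0.0)&(a<.06)&(abs(w)<.055)&(abs(w)>.031)
print("cheeks")
for x in np.arange(0,.06,.01):
    j=ok&(a>=x)&(a<x+.01);
    if j.any(): print(round(x,3),[np.round([w[j&k].min(),w[j&k].max()],4).tolist() if (j&k).any() else 0 for k in (w<0,w>0)])
```

```text
8.75 [ 0.48405436 -0.19256271  0.11727342] [ 7.77027665e-01 -6.29466420e-01 -1.83587172e-04  2.17563802e-05] [-0.02739129  0.34887358 -4.39042456]
TCP s,w -0.08139346149989381 0.0006079103610516963
0.1302721159243154 nose s [0.02380476 0.02477887]
-0.092 [-0.0296  0.0301] -0.078 [-0.0313  0.0297] -0.062 [-0.0301  0.0304] -0.048 [-0.0299  0.0301] -0.033 [-0.0299  0.0301] -0.018 [-0.0299  0.03  ] -0.003 [-0.0302  0.0301] 0.012 [-0.03    0.0302] 0.027 [-0.0248  0.0249] cheeks
0.0 [[-0.0435, -0.0365], [0.0365, 0.0438]]
0.01 [[-0.0427, -0.0357], [0.0354, 0.0423]]
0.02 [[-0.0416, -0.0346], [0.0346, 0.0414]]
0.03 [[-0.0407, -0.0341], [0.0339, 0.0405]]
```

View pics/w5.png

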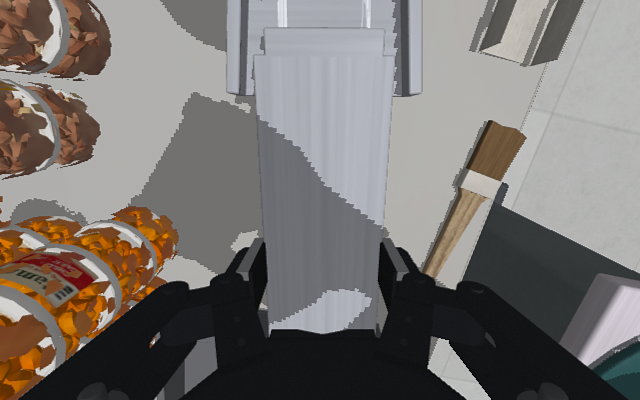

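The gate is centred over the rails with its nose between the cheeks at about (325,40-95). Lowering it now.

>>> move_arm(
  series=[
    [[0.2,0,0.05],[0,0,0],-0.2],
    [[0,0,0.07],[0,0,0],-0.2],
    [[0,0,0.05],[0,0,0],-0.2],
    [[0,0,0.05],[0,0,0],-0.2],
    [[0,0,0.04],[0,0,0],-0.2],
    [[0,0,0],[0,0,0],-0.2],
    [[0,0,0],[0,0,0],-0.2],
  ],
)

```text
clock: 9.55
tool_pos: [0.4857, -0.2007, 0.107]
orientation: [0.777, -0.63, -0.0, 0.0]
wrist_force: [-0.3, 0.4, -1.8]
grip_width: 0.671
finger_force: 77.6
```

>>> move_arm(
  series=[
    [[0,0,0.02],[0,0,0],-0.2],
    [[0,0,0],[0,0,0],-0.2],
    [[0,0,0.01],[0,0,0],-0.2],
    [[0,0,0],[0,0,0],-0.2],
  ],
)

```text
clock: 9.95
tool_pos: [0.4858, -0.2007, 0.1059]
orientation: [0.777, -0.63, 0.0, -0.0]
wrist_force: [-0.6, 2.2, 0.2]
grip_width: 0.674
finger_force: 77.8
```

>>> move_arm(
  series=[
    [[0,0,0.01],[0,0,0],-0.2],
    [[0,0,0],[0,0,0],0.5],
    [[0,0,0],[0,0,0],0.8],
    [[0,0,0],[0,0,0],1],
    [[0,0,0],[0,0,0],1],
    [[0,0,0],[0,0,0],1],
    [[0,0,-0.1],[0,0,0],1],
    [[0,0,-0.5],[0,0,0],1],
    [[0,0,-0.7],[0,0,0],1],
    [[0,0,-0.7],[0,0,0],1],
  ],
)

```text
clock: 10.95
tool_pos: [0.4855, -0.2007, 0.1864]
orientation: [0.777, -0.63, -0.0, 0.0]
wrist_force: [1.0, -1.1, -0.3]
grip_width: 0.997
finger_force: 0.0
```

```bash
cat > g.py <<'E'
from h import *
def look(name):
    s=get_state();print(s["clock"],np.round(s["tool_pos"],4),s["wrist_force"],s["grip_width"])
    u=np.array([.202,-.9794]);v=np.array([.9794,.202]);o=np.array([.4999,-.2724])
    d=s["tool_pos"][:2]-o;print("TCP s,w",d@u,d@v)
    for n in ("wrist","top"):
        c=capture(n);P=pts(c)
        if n=="wrist": save(c,name)
        T=silhouettes("gate_mid",n)
        if not T: print(n,"none");continue
        t=T[0];Q=P[t["region"]];Q=Q[~np.isnan(Q[:,0])]
        a=(Q[:,:2]-o)@u;w=(Q[:,:2]-o)@v
        print(n,t["confidence"],"s range",np.percentile(a,[.5,1,5,99,99.8]).round(4))
        for x in np.arange(-.18,.07,.0125):
            j=(a>=x)&(a<x+.0125)
            if j.sum()>8: print(round(x+.006,3),j.sum(),np.round([w[j].min(),w[j].max()],4),np.percentile(Q[j,2],[5,50,95]).round(4))
E
python3 -c "from g import *;look('w6.png')"
```

```text
10.95 [ 0.4855 -0.2007  0.1864] [ 1.00187692 -1.07274087 -0.2826914 ] 0.996562168627171
TCP s,w -0.07316382009045844 0.00041567734450598525
wrist 0.83 s range [-0.1454 -0.1443 -0.1416  0.0316  0.0333]
-0.149 461 [-0.0441  0.0447] [0.1475 0.1485 0.1494]
-0.136 3540 [-0.0444  0.0449] [0.1182 0.1307 0.1482]
-0.124 926 [-0.0295  0.0297] [0.1179 0.1188 0.1198]
-0.111 989 [-0.0299  0.0302] [0.1178 0.1189 0.1199]
-0.099 1021 [-0.0294  0.0298] [0.1179 0.1189 0.1198]
-0.086 1057 [-0.0289  0.03  ] [0.1179 0.1189 0.1199]
-0.074 1104 [-0.0295  0.0298] [0.1179 0.1189 0.1199]
-0.061 1191 [-0.03    0.0292] [0.1179 0.119  0.1199]
-0.049 1232 [-0.048   0.0295] [0.1178 0.119  0.12  ]
-0.036 1275 [-0.0299  0.03  ] [0.1179 0.119  0.1201]
-0.024 1364 [-0.0298  0.0299] [0.1179 0.119  0.1201]
-0.011 1453 [-0.0301  0.0298] [0.1179 0.119  0.1202]
0.001 1497 [-0.0299  0.03  ] [0.1179 0.119  0.1202]
0.014 1606 [-0.0299  0.0297] [0.118  0.1191 0.1201]
0.026 1505 [-0.0294  0.0291] [0.1179 0.119  0.1202]
0.039 115 [-0.0228  0.0246] [0.1143 0.1188 0.12  ]
top 0.76 s range [-0.1408 -0.139  -0.1281  0.0176  0.0212]
-0.136 22 [-0.0217  0.0013] [0.1179 0.12   0.1495]
-0.124 59 [-0.0268  0.0191] [0.1152 0.1184 0.1211]
-0.111 86 [-0.0291  0.0294] [0.1156 0.1188 0.1212]
-0.099 93 [-0.0295  0.0298] [0.1161 0.1185 0.1215]
-0.086 88 [-0.0293  0.0295] [0.1157 0.1186 0.1211]
-0.074 76 [-0.0294  0.0271] [0.1158 0.1181 0.1211]
-0.061 20 [-0.0279  0.0083] [0.1141 0.1178 0.1204]
-0.024 9 [-0.0297 -0.0163] [0.1153 0.1187 0.1199]
-0.011 32 [-0.03   -0.0111] [0.1156 0.1184 0.1208]
0.001 32 [-0.0295 -0.0094] [0.1158 0.119  0.1217]
0.014 24 [-0.0297 -0.0121] [0.1157 0.1181 0.121 ]
```

View pics/w6.png

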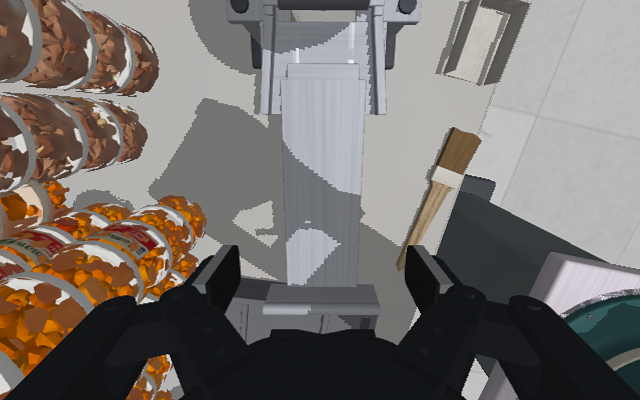

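The gate lies flat on the rails (blade at (325,75)-(325,285), flange at about (320,300)), with its nose about 34 mm inside the mouth. I'll shut the fingers, move behind the flange, lower and tilt the tips forward.

>>> move_arm(
  series=[
    [[-0.4,0,0],[0,0,0],-1],
    [[-0.7,0,0],[0,0,0],-1],
    [[-0.7,0,0],[0,0,0],-1],
    [[-0.6,0,0],[0,0,0],-1],
    [[-0.22,0.01,0.2],[0,0,0],-1],
    [[0,0,0.5],[0,0,0],-1],
    [[0,0,0.5],[0,0,0],-1],
    [[0,0,0.27],[0,1,0],-1],
    [[0,0,0],[0,1,0],-1],
    [[0,0,0],[0,0,0],-1],
  ],
  squeeze=30,
)

```text
clock: 12.15
tool_pos: [0.4628, -0.0973, 0.1248]
orientation: [0.774, -0.627, 0.068, 0.056]
wrist_force: [0.9, 0.1, 0.3]
grip_width: -0.0
finger_force: 0.0
```

```bash
python3 -c "from g import *;look('w7.png');print(get_state()['orientation'])"
```

```text
12.15 [ 0.4628 -0.0973  0.1248] [0.87371918 0.08643061 0.34697753] -0.0003846284925352883
TCP s,w -0.1789878865834617 -0.0009191224957017535
wrist 0.6 s range [-0.148  -0.1475 -0.1451 -0.0464 -0.0454]
-0.161 15 [-0.0958  0.042 ] [-0.0018 -0.001  -0.0002]
-0.149 2294 [-0.0863  0.0536] [0.1459 0.1485 0.1498]
-0.136 3357 [-0.0525  0.0536] [0.1181 0.1197 0.1488]
-0.124 2450 [-0.0299  0.0534] [0.118  0.1191 0.1201]
-0.111 2484 [-0.0298  0.03  ] [0.118  0.1191 0.1201]
-0.099 2545 [-0.0302  0.0297] [0.1181 0.1191 0.1202]
-0.086 2622 [-0.0299  0.0302] [0.118  0.1191 0.1201]
-0.074 2716 [-0.053   0.0298] [0.1181 0.1191 0.1202]
-0.061 2760 [-0.0527  0.0296] [0.1181 0.1191 0.1203]
-0.049 2176 [-0.052   0.0301] [0.118  0.1191 0.1202]
0.001 12 [-0.0528 -0.0524] [-0.0013 -0.0011 -0.0004]
top 0.7 s range [-0.1472 -0.142  -0.122   0.0341  0.0369]
-0.136 23 [-0.0439 -0.0134] [0.1161 0.1459 0.1501]
-0.124 47 [-0.029   0.0058] [0.1137 0.1186 0.1208]
-0.111 79 [-0.0274  0.0269] [0.1164 0.1192 0.1212]
-0.099 86 [-0.0267  0.0296] [0.1156 0.1186 0.1212]
-0.086 83 [-0.0254  0.029 ] [0.1157 0.1187 0.122 ]
-0.074 89 [-0.0277  0.0293] [0.1157 0.1186 0.1212]
-0.061 89 [-0.0295  0.0516] [0.1143 0.1184 0.121 ]
-0.049 92 [-0.0285  0.0516] [0.115  0.1184 0.1214]
-0.036 90 [-0.0282  0.0294] [0.1159 0.1187 0.1212]
-0.024 89 [-0.0275  0.0513] [0.1154 0.1186 0.1215]
-0.011 90 [-0.0292  0.0281] [0.1155 0.1187 0.1213]
0.001 84 [-0.0291  0.0285] [0.1159 0.1184 0.1214]
0.014 91 [-0.0306  0.0291] [0.1155 0.1183 0.1213]
0.026 84 [-0.0295  0.0271] [0.1149 0.1183 0.1213]
0.039 23 [-0.0224  0.0214] [0.1145 0.1173 0.1196]
[ 0.77380665 -0.62751581  0.0670086   0.0543785 ]
```

View pics/w7.png

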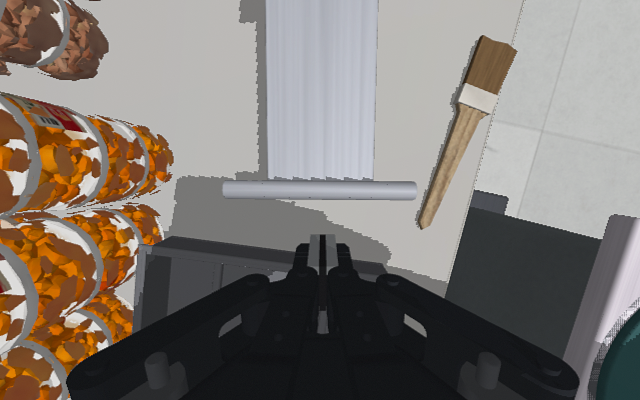

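The fingers are shut behind the flange, with the tips at (322,240) and the rolled flange at (320,190), centred. Pushing now.

>>> move_arm(
  series=[
    [[0.02,-0.02,-0.08],[0,0.6,0],-1],
    [[0.243,0,0.056],[0,0,0],-1],
    [[0.243,0,0.056],[0,0,0],-1],
    [[0.195,0,0.045],[0,0,0],-1],
    [[0.195,0,0.045],[0,0,0],-1],
    [[0.195,0,0.045],[0,0,0],-1],
    [[0.195,0,0.045],[0,0,0],-1],
    [[0.195,0,0.045],[0,0,0],-1],
  ],
)

```text
clock: 13.15
tool_pos: [0.4769, -0.1569, 0.1297]
orientation: [0.772, -0.626, 0.087, 0.07]
wrist_force: [-3.5, 17.3, 8.4]
grip_width: -0.002
finger_force: 8.4
```

```bash
python3 -c "from g import *;look('w8.png');print(get_state()['orientation'])"
```

```text
13.15 [ 0.4769 -0.1569  0.1297] [-3.51798779 17.3206499   8.39940014] -0.0016738998978717548
TCP s,w -0.11780953553219636 0.0008416760802255001
wrist 0.89 s range [-0.1093 -0.1088 -0.1057  0.0217  0.023 ]
-0.111 1575 [-0.0514  0.045 ] [0.1466 0.1485 0.1496]
-0.099 3953 [-0.0445  0.0452] [0.1182 0.123  0.1491]
-0.086 2155 [-0.0297  0.052 ] [0.118  0.1191 0.1201]
-0.074 2132 [-0.0295  0.0528] [0.118  0.119  0.1201]
-0.061 2224 [-0.0298  0.053 ] [0.118  0.1191 0.1201]
-0.049 2228 [-0.0518  0.0301] [0.118  0.1191 0.1202]
-0.036 2245 [-0.0294  0.0301] [0.118  0.1191 0.1202]
-0.024 2289 [-0.03    0.0299] [0.118  0.1191 0.1202]
-0.011 2307 [-0.0298  0.0299] [0.1181 0.1191 0.1202]
0.001 2356 [-0.0519  0.0318] [0.118  0.1192 0.1203]
0.014 2398 [-0.0517  0.0301] [0.1181 0.1192 0.1202]
0.026 585 [-0.0296  0.0522] [0.1179 0.1191 0.1202]
0.039 13 [0.0516 0.0522] [-0.0023 -0.0006  0.0004]
top 0.71 s range [-0.0829 -0.0741 -0.0581  0.0663  0.0675]
-0.074 15 [-0.0287 -0.0139] [0.1159 0.1185 0.1225]
-0.061 42 [-0.0297  0.006 ] [0.1153 0.1184 0.1204]
-0.049 82 [-0.029   0.0292] [0.1149 0.1189 0.1217]
-0.036 85 [-0.0294  0.0287] [0.1156 0.1184 0.1208]
-0.024 96 [-0.0288  0.03  ] [0.1149 0.1184 0.1208]
-0.011 92 [-0.0294  0.0518] [0.1151 0.1183 0.1212]
0.001 94 [-0.029   0.0533] [0.1135 0.1181 0.1212]
0.014 98 [-0.0307  0.0544] [0.1125 0.1185 0.1216]
0.026 91 [-0.0296  0.052 ] [0.114  0.1186 0.121 ]
0.039 92 [-0.0295  0.0301] [0.116  0.1184 0.1212]
0.051 96 [-0.0295  0.0322] [0.115  0.1187 0.1218]
0.064 77 [-0.0277  0.0321] [0.1164 0.119  0.1293]
[ 0.77168242 -0.62583764  0.0879927   0.07134965]
```

>>> move_arm(
  series=[
    [[0.146,0,0.036],[0,0,0],-1],
    [[0.146,0,0.036],[0,0,0],-1],
    [[0.146,0,0.036],[0,0,0],-1],
    [[0.146,0,0.036],[0,0,0],-1],
    [[0.146,0,0.036],[0,0,0],-1],
    [[0.146,0,0.036],[0,0,0],-1],
    [[0.146,0,0.036],[0,0,0],-1],
    [[0.146,0,0.036],[0,0,0],-1],
    [[0.146,0,0.036],[0,0,0],-1],
    [[0.146,0,0.036],[0,0,0],-1],
  ],
)

```text
clock: 14.35
tool_pos: [0.4897, -0.215, 0.1296]
orientation: [0.772, -0.626, 0.088, 0.07]
wrist_force: [-4.4, 18.5, 13.4]
grip_width: -0.0
finger_force: 9.7
```

```bash
python3 -c "from g import *;look('w9.png');print(get_state()['orientation'])" | grep -v '^top'
```

```text
14.35 [ 0.4897 -0.215   0.1296] [-4.35984882 18.46580429 13.40945547] -9.971419641204326e-05
TCP s,w -0.05827772206147288 0.0015738655750226073
wrist 0.92 s range [-0.0501 -0.0497 -0.0468  0.0653  0.0663]
-0.086 20 [0.0728 0.0928] [-0.0023 -0.0009  0.0001]
-0.074 18 [-0.0945  0.0965] [-0.0022 -0.0008  0.0003]
-0.061 11 [-0.0505  0.095 ] [-0.0014 -0.0008 -0.0005]
-0.049 3570 [-0.0439  0.0463] [0.1191 0.1481 0.1495]
-0.036 2525 [-0.043   0.0455] [0.1181 0.1192 0.1464]
-0.024 2150 [-0.0287  0.0305] [0.118  0.119  0.1201]
-0.011 2137 [-0.0509  0.0305] [0.118  0.119  0.1201]
0.001 2223 [-0.029   0.0305] [0.118  0.1191 0.1201]
0.014 2222 [-0.0295  0.0304] [0.118  0.1191 0.1202]
0.026 2277 [-0.0305  0.0303] [0.118  0.1191 0.1201]
0.039 2283 [-0.0295  0.0301] [0.1181 0.1191 0.1201]
0.051 2335 [-0.0294  0.0302] [0.1181 0.1191 0.1202]
0.064 1706 [-0.0291  0.0315] [0.1181 0.1191 0.1202]
0.014 22 [-0.0292 -0.0084] [0.1156 0.118  0.1219]
0.026 53 [-0.0283  0.0129] [0.1164 0.1189 0.1218]
0.039 87 [-0.0289  0.0287] [0.1155 0.1189 0.122 ]
0.051 87 [-0.0292  0.0294] [0.1148 0.1185 0.122 ]
0.064 70 [-0.0287  0.0289] [0.1159 0.1188 0.1218]
[ 0.77186721 -0.62566487  0.08815782  0.07065894]
```

>>> move_arm(
  series=[
    [[0.1,0,0.023],[0,0,0],-1],
    [[0.1,0,0.023],[0,0,0],-1],
    [[0.1,0,0.023],[0,0,0],-1],
    [[0.075,0,0.017],[0,0,0],-1],
    [[0,0,0],[0,0,0],-1],
  ],
)

```text
clock: 15.05
tool_pos: [0.4929, -0.2305, 0.1295]
orientation: [0.772, -0.626, 0.088, 0.071]
wrist_force: [-1.4, 11.9, 9.8]
grip_width: 0.004
finger_force: 6.2
```

>>> move_arm(
  series=[
    [[0.05,0,0.012],[0,0,0],-1],
    [[0.025,0,0.006],[0,0,0],-1],
    [[0,0,0],[0,0,0],-1],
  ],
)

```text
clock: 15.35
tool_pos: [0.4934, -0.2331, 0.1295]
orientation: [0.772, -0.626, 0.088, 0.07]
wrist_force: [-3.3, 17.2, 11.1]
grip_width: -0.001
finger_force: 8.5
```

>>> move_arm(
  series=[
    [[0.03,0,0.007],[0,0,0],-1],
    [[0.02,0,0.005],[0,0,0],-1],
    [[0,0,0],[0,0,0],-1],
  ],
)

```text
clock: 15.65
tool_pos: [0.4936, -0.2336, 0.1295]
orientation: [0.772, -0.626, 0.086, 0.069]
wrist_force: [-10.3, 34.8, 19.0]
grip_width: 0.002
finger_force: 17.5
```

```bash
python3 -c "from g import *;look('w10.png')" | head -9
```

```text
15.65 [ 0.4936 -0.2336  0.1295] [-10.29124032  34.8283627   18.96749869] 0.0015584978587313012
TCP s,w -0.03932264599791567 0.0016507387050259392
wrist 0.83 s range [-0.0313 -0.0309 -0.0284  0.0649  0.0658]
-0.036 441 [-0.0588  0.0527] [0.1453 0.1473 0.1485]
-0.024 4648 [-0.0437  0.0462] [0.1184 0.147  0.1494]
-0.011 2121 [-0.0288  0.0306] [0.118  0.119  0.1201]
0.001 2136 [-0.0511  0.0305] [0.118 0.119 0.12 ]
0.014 2234 [-0.0304  0.0305] [0.118  0.1191 0.1201]
0.026 2214 [-0.0292  0.0315] [0.118  0.1191 0.1201]
```

>>> move_arm(
  series=[
    [[-0.25,0,-0.06],[0,0,0],-1],
    [[-0.5,0,-0.12],[0,0,0],-1],
    [[-0.7,0,-0.16],[0,0,0],-1],
    [[-0.6,0,-0.3],[0,0,0],-1],
    [[-0.3,0,-0.7],[0,0,0],-1],
    [[0,0,-0.3],[0,0,0],-1],
    [[0,0,0],[0,0,0],-1],
  ],
)

```text
clock: 16.55
tool_pos: [0.4723, -0.1321, 0.1734]
orientation: [0.772, -0.625, 0.089, 0.071]
wrist_force: [-0.1, -0.5, -0.6]
grip_width: -0.003
finger_force: 0.0
```

Run:
```python
from g import *
look('w11.png')
c=capture("wrist");P=pts(c).reshape(-1,3)
u=np.array([.202,-.9794]);v=np.array([.9794,.202]);o=np.array([.4999,-.2724])
a=(P[:,:2]-o)@u;w=(P[:,:2]-o)@v
for x in np.arange(-.06,-.02,.002):
    j=(a>=x)&(a<x+.002)&(abs(w)<.007)&(P[:,2]>.09)
    if j.any(): print("catch",round(x+.001,3),j.sum(),np.percentile(P[j,2],[5,50,95]).round(4))
    j=(a>=x)&(a<x+.002)&(abs(w)>.018)&(abs(w)<.021)&(P[:,2]>.09)
    if j.any(): print("   rail",np.percentile(P[j,2],[50,95]).round(4))
```

```text
16.55 [ 0.4723 -0.1321  0.1734] [-0.11500459 -0.45012838 -0.62315948] -0.0025117225006485084
TCP s,w -0.14295894239539672 0.001338489113728859
wrist 0.58 s range [-0.0321 -0.0319 -0.0313  0.0255  0.0445]
-0.036 1611 [-0.0435  0.0457] [0.1191 0.1439 0.1485]
-0.024 2263 [-0.0436  0.0456] [0.1181 0.1477 0.1497]
-0.011 681 [-0.0288  0.0304] [0.1181 0.1191 0.1203]
0.001 1457 [-0.0286  0.0322] [0.1181 0.1192 0.1203]
0.014 1482 [-0.0698  0.0303] [0.118  0.1192 0.1203]
0.026 714 [-0.0758  0.0828] [0.1178 0.1191 0.1203]
0.039 17 [-0.0762  0.0553] [-0.0014 -0.0007 -0.0001]
0.051 12 [0.0471 0.0531] [-0.0014 -0.0002  0.0074]
top 0.71 s range [-0.0297 -0.0291 -0.0277  0.067   0.0678]
-0.024 146 [-0.0436  0.0446] [0.1179 0.1465 0.151 ]
-0.011 70 [-0.0287  0.0306] [0.1158 0.1183 0.1218]
0.001 94 [-0.029   0.0309] [0.1157 0.1184 0.1215]
0.014 89 [-0.0287  0.0324] [0.1154 0.1186 0.1216]
0.026 88 [-0.0278  0.0324] [0.1152 0.1186 0.1213]
0.039 97 [-0.0292  0.0306] [0.1157 0.1187 0.1223]
0.051 92 [-0.029   0.0317] [0.1148 0.1182 0.1213]
0.064 77 [-0.0295  0.0315] [0.1155 0.119  0.1258]
catch -0.059 52 [
[... 470 characters left out ...]
0.114 0.115]
catch -0.043 70 [0.1186 0.12   0.1213]
   rail [0.1144 0.1152]
catch -0.041 63 [0.1196 0.1209 0.1221]
   rail [0.1142 0.1152]
catch -0.039 58 [0.12  0.121 0.122]
   rail [0.114 0.115]
catch -0.037 54 [0.1203 0.1212 0.1223]
   rail [0.1141 0.1154]
catch -0.035 58 [0.1199 0.1211 0.1221]
   rail [0.1143 0.1156]
catch -0.033 34 [0.1199 0.1209 0.1468]
   rail [0.1143 0.1458]
catch -0.031 248 [0.1184 0.1394 0.1487]
   rail [0.1366 0.1489]
catch -0.029 245 [0.1168 0.134  0.1497]
   rail [0.1336 0.1496]
catch -0.027 71 [0.1481 0.1489 0.1497]
   rail [0.149 0.15 ]
catch -0.025 71 [0.1001 0.148  0.149 ]
   rail [0.1484 0.1492]
catch -0.023 15 [0.1459 0.1467 0.1474]
   rail [0.1472 0.1472]
```

View pics/w11.png

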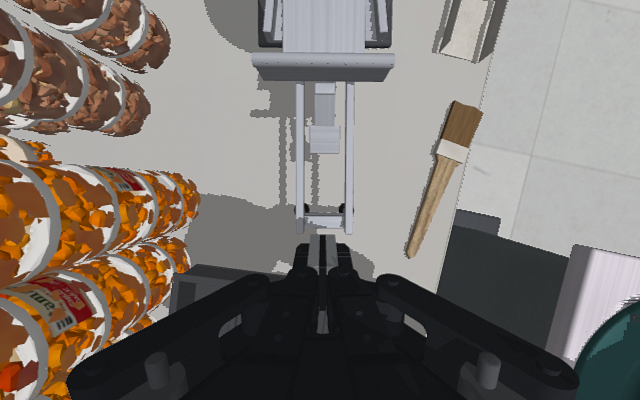

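The picture shows the gate shut, with its flange at (322,65) and the catch right behind it at (325,88). The catch head measures 7 mm above the rails, so it has clicked up, and the robot is touching nothing.

```bash
python3 -c "from plant import sign_off;print(sign_off())"
```

```text
the job is handed in; nothing more can be done
None
```

The slide gate is fully in and shut, the catch measures up behind its flange, the gripper is clear of everything, and the job was handed in at about 17 s on the robot's clock.

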